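# Nest three portion cups and file the stack in the cup lane

## Robot

A 6-joint arm with a two-finger parallel gripper is mounted at the origin on a cart in front of the work surface, level with it; the furniture and walls round the work are solid. World frame = base frame: x ahead of the robot, y to its left, z up, the work surface at z = 0. Lengths are in m, angles in degrees, forces in N, time in s.
With the tool pointing down it reaches from about 0.35 to 0.875 m from the base axis. Payload 4.2 kg.
Tool frame: the origin (TCP) lies at the very end of the fingers, on their centre line; the grasp point (between the pads) lies 19 mm behind it; z points along the fingers, y is the line along which they close (so a half turn about z gives the same grasp; the last joint's range is limited). The gripper opens to 87 mm and grips with 3 to 60 N. Pads are 19 mm wide; open, the fingers measure 117 mm over their backs; the gripper's body (75 mm by 190 mm) begins 51 mm behind the grasp point.
Start: joints at [-50.959, 22.042, 0.453, 0, -68.411, -14.817], TCP at [0.256, -0.57, 0.188] pointing down, gripper open.
Joint ranges: [-179.83, 179.83], [-69.29, 118.12], [-61.27, 80.66], [-181.25, 117.63], [-171.15, -9.14], [-177.46, 177.46]. Speed limits (degrees/s): [159.86, 159.86, 180, 180, 180, 180].

## Interface

Orientations are given as a 3x3 rotation matrix whose columns are the frame's x, y, z axes.
In Python, from station import r gives the robot as it stands.
- The arm moves only by the tool jog_arm, never from a script. Its argument "plan" is text: rows parted by semicolons, each of 7 numbers parted by spaces: the shift along the tool's x, y, z normalised to -1 to 1, where 1 is 0.025 m, then the turn, a rotation vector about the tool's x, y, z normalised to -1 to 1, where 1 is 8 degrees, then the closure, from -1 (fully open) to 1 (shut). A call has exactly 10 rows; each row shifts and turns the commanded pose from where the row before left it, along the tool's axes as they then stand; what a row does not reach is not made up. A row lasts 1/10 s, in which the tool goes at most 50 mm and 8.59 degrees, less where a joint would pass 70% of its speed; a pose out of reach is approached as far as the arm can. A call with a number of a shift or a turn outside -1 to 1 is refused whole. A call with a gripper value outside its range is refused whole. The fingers move at their own pace and stop on an object; the grip force is fixed at half the most. Time passes only in rows, so rows that do not move let the fingers close, or fill a call up. It gives the time, the measured TCP pose, the force, the opening and the grip force at its end, in the units of the state.
- r.sense(): the state, without advancing time (a new reading comes with each control period).
- r.capture(name): name is "side" or "top"; returns (picture, depth): 400x640x3 uint8, red, green, blue; 400x640 float32, m along the optical axis (not along the pixel's ray), 0 where there is no reading.
- r.get_calibration(name): a dict with "mtx" (3x3 intrinsics, pixels), "extrinsics" (4x4, takes a point from camera to world coordinates). Camera axes: x right, y up, looking along -z (the intrinsics and any distortion apply to the point x, -y, -z); pixel columns grow to the right and rows downward; lengths in m; the calibration is good to about 2 mm. A picture is of the moment at which its call begins. get_calibration takes no time and is no camera call.
- r.finish_job(): hands the job in; it is judged then, once.
The state is a dict: "time_s": time; "joints": joint angles; "joint_velocities": joint speeds; "effort": joint torques, N m; "tcp_pos": TCP position; "ee_rot": TCP orientation; "wrist_force": force on the tool from outside, world axes, zero at the start; "moment": the same for the moment, N m; "gripper_width": opening from 0.0 (shut) to 1.0 (fully open); "gripper_force": force on a finger pad.
Only numpy, scipy, OpenCV 4.12 (cv2) and the standard library are available. Lean on these libraries where they do the work, as an engineer would, in place of code of your own. Each camera call takes 0.05 s, during which the arm holds its last target. There are 200 camera calls.

## Task

Nest the three loose blue cups, upside down as they stand, one fully down over the other into one stack between the guide rails of the cup lane, in front of the stack that is already waiting there. Push both stacks up the lane so that the waiting one stands at the end stop and the new one close behind it, and swing the gate shut across the mouth. Keep every cup standing, and leave the sauce cups, the shaker and the label roll where they are.

Things in the scene. Friction and masses are not known exactly. Their poses are not given: they have to be found in the camera images.
- blue_cup_a: loose hollow blue cup standing mouth down, 80 mm tall. Bottom up: straight collar 26 mm high, 68 mm across; shoulder; taper from 57 mm across at the shoulder to 39 mm at the flat foot on top (44 mm at 65 mm height). Wall 2.3 mm, 60 g. A cup lowered over it rests its rim on this one's shoulder, 26 mm higher, 2 mm play. Origin: centre of the mouth (underside); z up
- blue_cup_b: another loose blue cup, same as blue_cup_a, same origin and axes
- blue_cup_c: the third loose blue cup, same as blue_cup_a, same origin and axes
- cup_lane: fixed lane: white plate 250x118x10 mm with two steel guide rails (8 mm bar, centre 30 mm above table, 74 mm clear between), cross bar at the far end. Origin: on the table, lane centre line, where the rails begin (gate line); x along the lane to the end stop, y left, z up. Plate x -80 to 170 mm; end stop face x 150 mm, shut gate's inner face x 4 mm: two 68 mm stacks fit with 10 mm spare
- seat_near (a point): point on the plate's top (10 mm above the table) where the axis of the new stack belongs, just inside the gate (lane x = 45 mm)
- seat_far (a point): point on the plate's top where the axis of the waiting stack belongs, against the end stop (lane x = 115 mm); at the start that stack stands up to 30 mm short of it
- waiting_stack: three blue cups of the same shape, already nested tight mouth down in the lane and standing there as one piece 132 mm tall, three collars 78 mm high, 180 g. Origin: centre of its underside; z up
- gate (a joint): angle in rad of the swing gate, a horizontal 8 mm bar whose centre is 30 mm above the table; it turns about an upright post at the right-hand rail end (lane x = 0, y = -46 mm); 0 = shut across the mouth, about 1.57 = open, pointing out of the lane. Light friction, stays where it is left
- gate_knob (a point): point on the gate's upright black knob (18 mm across, from 34 to 78 mm above the table), on its axis 62 mm above the table; the knob is 111 mm from the hinge axis, when shut at lane x = -28, y = +61 mm
- sauce_cup: bystander: small tasting cup full of sauce, 67 mm across, 46 mm tall; origin at the centre of its underside
- cup_1: bystander: tasting cup full of sauce, 67 mm across, 46 mm tall
- shaker: bystander: steel shaker, 64 mm across, 110 mm tall
- labels: bystander: white label roll standing on end, 68 mm across, 50 mm tall

How it is judged:
By the outcome, as a careful person would: the job done as asked, in the order asked, and still so for the second after the job is handed in, with the robot touching nothing.
It also fails if it takes over 72 s, if anything falls off the work surface, if the arm or the gripper's body presses on something with over 40 N, if the wrist force passes 120 N, or if a joint passes its speed limit or range.

## Working session

There is one attempt and no reset: what is moved stays moved. The work goes in short steps, Python scripts to look and compute and a tool call to move; the robot and the scene stay as the last step left them, time stands still between calls to the robot, and variables do not carry over. Pictures are saved under pics/ and viewed, at most 10 in all, crops included, and the job is handed in when it is done.

Besides the shell and the picture viewer there is one more tool, called as a command line: name --argument value ..., lists and objects as JSON in quotes. jog_arm: Moves the arm, as the interface text tells. Scaled input: -1 to 1 covers 0.025 m each way for a shift and 8 degrees each way for a turn. Its arguments: {"type":"object","properties":{"plan":{"type":"string"}},"required":["plan"]}

```bash
mkdir -p pics; ls
python3 - <<'E'
from station import r
import cv2,numpy as np
for n in("top","side"):
    p,d=r.capture(n); cv2.imwrite(f"pics/{n}0.png",p[...,::-1]); np.save(f"pics/{n}0.npy",d)
    c=r.get_calibration(n); print(n,np.round(c["mtx"],1).tolist(),np.round(c["extrinsics"],3).tolist(),[k for k in c])
s=r.sense(); print({k:np.round(v,3).tolist() for k,v in s.items()})
E
```

```text
pics
top [[427.7, 0.0, 322.6], [0.0, 427.7, 197.9], [0.0, 0.0, 1.0]] [[0.011, 0.996, -0.089, 0.472], [-1.0, 0.011, 0.002, -0.041], [0.003, 0.089, 0.996, 1.242], [0.0, 0.0, 0.0, 1.0]] ['mtx', 'extrinsics']
side [[423.9, 0.0, 314.1], [0.0, 423.9, 197.1], [0.0, 0.0, 1.0]] [[-0.885, 0.186, -0.426, 0.067], [-0.465, -0.391, 0.794, 0.876], [-0.019, 0.901, 0.433, 0.582], [0.0, 0.0, 0.0, 1.0]] ['mtx', 'extrinsics']
{'time_s': 0.1, 'joints': [-50.958, 22.087, 0.387, -0.024, -68.408, -14.818], 'joint_velocities': [0.027, -0.172, 0.218, 0.158, -0.033, -0.057], 'effort': [-0.001, -39.169, 18.794, 4.232, 0.013, -0.0], 'tcp_pos': [0.256, -0.569, 0.187], 'ee_rot': [[-0.912, -0.41, -0.001], [-0.41, 0.912, 0.002], [0.0, 0.002, -1.0]], 'wrist_force': [-0.459, -1.191, -0.948], 'moment': [-0.034, 0.031, -0.014], 'gripper_force': 0.0, 'gripper_width': 0.998}
```

View pics/top0.png

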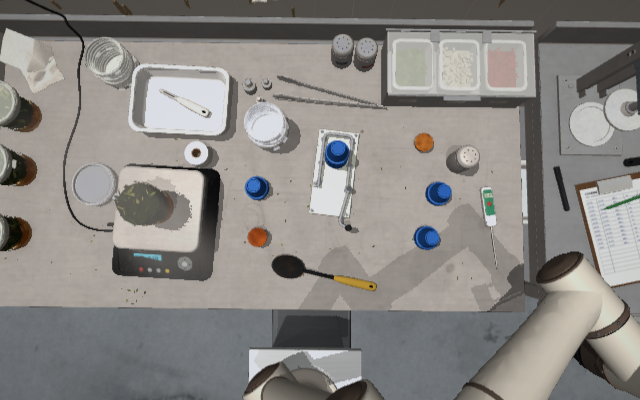

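View pics/side0.png

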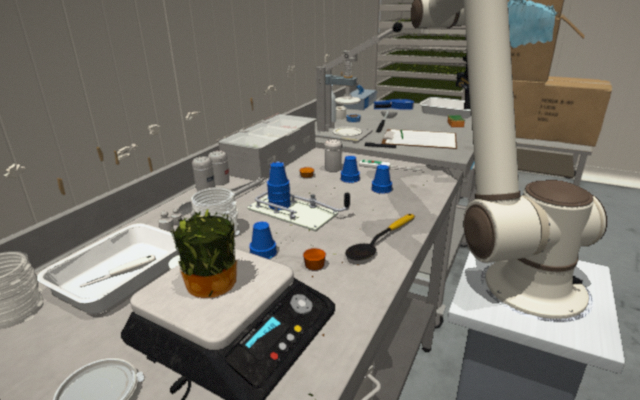

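The top view shows the loose cups at about (257,188), (438,193) and (427,237), and the waiting stack at (337,153). The gate is open toward the robot with its knob at (348,228), the lane mouth faces the robot, and the sauce cups are at (258,238) and (424,143).

```bash
cat > h.py <<'E'
import numpy as np,cv2
from station import r
def cloud(n,d):
    c=r.get_calibration(n); K=np.array(c["mtx"]);E=np.array(c["extrinsics"])
    v,u=np.mgrid[:d.shape[0],:d.shape[1]]
    P=np.stack([(u-K[0,2])/K[0,0]*d,-(v-K[1,2])/K[1,1]*d,-d],-1)
    return P@E[:3,:3].T+E[:3,3]
def px(n,u,v,z):
    c=r.get_calibration(n); K=np.array(c["mtx"]);E=np.array(c["extrinsics"])
    q=E[:3,:3]@np.array([(u-K[0,2])/K[0,0],-(v-K[1,2])/K[1,1],-1]); return E[:3,3]+q*(z-E[2,3])/q[2]
def blue(p):
    q=p.astype(int); return (q[...,2]>q[...,0]+50)&(q[...,2]>q[...,1]+30)
def tops(n,p,d):
    W=cloud(n,d); k,l,s,_=cv2.connectedComponentsWithStats((blue(p)&(d>0)).astype(np.uint8))
    for i in range(1,k):
        if s[i,4]<60: continue
        w=W[l==i]; zt=np.percentile(w[:,2],95); m=w[:,2]>zt-.006
        t=w[m]; c,rad=cv2.minEnclosingCircle(t[:,:2].astype(np.float32))
        print(n,s[i,:2],s[i,4],"zt %.3f"%zt,"top mean",t.mean(0).round(4),"circ",np.round(c,4),round(rad,4))
E
python3 - <<'E'
from h import *
for n in("top","side"):
    p=cv2.imread(f"pics/{n}0.png")[...,::-1]; d=np.load(f"pics/{n}0.npy"); tops(n,p,d)
    if n=="top":
        W=cloud(n,d)
        for z in [(237,257),(143,424),(158,465),(153,196),(228,348),(125,265)]:
            print(z,W[z].round(3))
        print("table z",np.median(W[250:270,430:460,2]), "plate",W[200,325])
        cv2.imwrite("pics/c0.png",cv2.resize(p[118:243,295:375,::-1],None,fx=4.8,fy=4.8,interpolation=cv2.INTER_CUBIC))
E
```

```text
top [325 140] 463 zt 0.144 top mean [ 0.7023 -0.0811  0.1419] circ [ 0.7026 -0.0815] 0.0198
top [245 176] 356 zt 0.083 top mean [0.6098 0.1467 0.0802] circ [0.6096 0.1464] 0.0201
top [425 182] 460 zt 0.082 top mean [ 0.5992 -0.3755  0.0798] circ [ 0.5994 -0.3756] 0.0201
top [414 226] 451 zt 0.082 top mean [ 0.472  -0.3396  0.0799] circ [ 0.4725 -0.3403] 0.0202
(237, 257) [0.467 0.139 0.032]
(143, 424) [ 0.743 -0.335  0.027]
(158, 465) [ 0.685 -0.426  0.108]
(153, 196) [0.709 0.327 0.009]
(228, 348) [ 0.494 -0.114  0.078]
(125, 265) [0.767 0.113 0.114]
table z 0.0005275503878306997 plate [ 0.57538893 -0.0512215   0.01237556]
side [374  99] 242 zt 0.038 top mean [ 0.7626 -1.4037  0.0358] circ [ 0.7778 -1.396 ] 0.1056
side [341 156] 379 zt 0.078 top mean [ 0.5946 -0.3729  0.0772] circ [ 0.5927 -0.3748] 0.0238
side [267 162] 778 zt 0.140 top mean [ 0.6964 -0.0772  0.1386] circ [ 0.6978 -0.0803] 0.0236
side [372 165] 422 zt 0.078 top mean [ 0.468  -0.3383  0.0772] circ [ 0.4672 -0.34  ] 0.0221
side [249 221] 702 zt 0.079 top mean [0.6045 0.1495 0.0776] circ [0.6047 0.1476] 0.0216
```

View pics/c0.png

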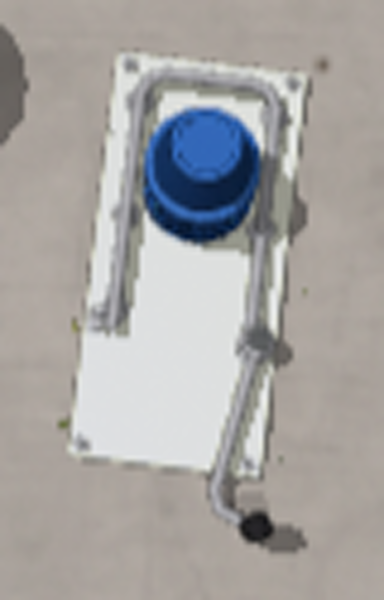

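```bash
cat >> h.py <<'E'
def fit(L,W):
    L=np.array(L,float);W=np.array(W,float)[:,:2];A=[];b=W.ravel()
    l=L-L.mean(0);w=W-W.mean(0);a=np.arctan2((l[:,0]*w[:,1]-l[:,1]*w[:,0]).sum(),(l*w).sum())
    R=np.array([[np.cos(a),-np.sin(a)],[np.sin(a),np.cos(a)]]);t=W.mean(0)-R@L.mean(0)
    return a,R,t,W-(L@R.T+t)
E
python3 - <<'E'
from h import *
o=lambda x,y:(295+(x+.5)/4.8-.5,118+(y+.5)/4.8-.5)
c=[(118,52),(312,72),(262,480),(70,456)]
L=[(.17,.059),(.17,-.059),(-.08,-.059),(-.08,.059)]
a,R,t,e=fit(L,[px("top",*o(*q),.01) for q in c])
print(np.degrees(a),t.round(4),"res mm",(e*1e3).round(1).tolist())
for n,q in dict(stack=(.7026,-.0815),knob=px("top",*o(257,526),.078)[:2],hinge=px("top",*o(258,340),.045)[:2],barend=px("top",*o(214,478),.03)[:2]).items(): print(n,np.round(q,4),"lane",((np.array(q)-t)@R).round(4))
# rails: left rail x at rows, right rail
for n,q in dict(l1=(132,130),l2=(115,300),r1=(271,130),r2=(255,300)).items():
    w=px("top",*o(*q),.034)[:2]; print(n,((w-t)@R).round(4))
E
```

```text
-6.255522329385428 [ 0.6116 -0.0726] res mm [[-0.8, 0.5], [1.0, -0.9], [-0.2, 1.1], [0.1, -0.7]]
stack [ 0.7026 -0.0815] lane [0.0914 0.0011]
knob [ 0.4964 -0.1143] lane [-0.11  -0.054]
hinge [ 0.6061 -0.1164] lane [-0.0008 -0.0441]
barend [ 0.5255 -0.0918] lane [-0.0836 -0.0284]
l1 [0.1169 0.0446]
l2 [0.0141 0.0423]
r1 [ 0.1269 -0.0379]
r2 [ 0.024  -0.0402]
```

jog_arm --plan "0 0 0 0 0 1 -1;-0.92 0.66 0 0 0 1 -1;-0.9 0.8 0 0 0 1 -1;-0.8 0.9 0 0 0 0.9 -1;-0.8 0.9 0 0 0 0 -1;-0.8 0.9 0 0 0 0 -1;-0.8 0.9 0 0 0 0 -1;-0.8 0.9 0 0 0 0 -1;0 0 0 0 0 0 -1;0 0 0 0 0 0 -1"

```text
time_s: 1.1
tcp_pos: [0.4037, -0.4219, 0.188]
ee_rot: [[-0.993, 0.12, -0.001], [0.12, 0.993, 0.001], [0.001, 0.0, -1.0]]
wrist_force: [-0.1, -0.6, -0.3]
gripper_width: 1.0
gripper_force: 0.0
```

jog_arm --plan "-0.585 0.893 0 0 0 0 -1;-0.585 0.893 0 0 0 0 -1;-0.585 0.893 0.2 0 0 0 -1;-0.585 0.893 0.5 0 0 0 -1;0 0 0.9 0 0 0 -1;0 0 0.9 0 0 0 -1;0 0 0.9 0 0 0 -1;0 0 0.9 0 0 0 -1;0 0 0.8 0 0 0 -1;0 0 0.5 0 0 0 -1"

```text
time_s: 2.1
tcp_pos: [0.4707, -0.3414, 0.0466]
ee_rot: [[-0.992, 0.123, -0.003], [0.123, 0.992, 0.001], [0.003, 0.001, -1.0]]
wrist_force: [0.7, -0.2, -0.1]
gripper_width: 0.996
gripper_force: 0.0
```

jog_arm --plan "0 0 0 0 0 0 1;0 0 0 0 0 0 1;0 0 0 0 0 0 1;0 0 0 0 0 0 1;0 0 0 0 0 0 1;0 0 0 0 0 0 1;0 0 0 0 0 0 1;0 0 0 0 0 0 1;0 0 -0.4 0 0 0 1;0 0 -0.8 0 0 0 1"

```text
time_s: 3.1
tcp_pos: [0.4714, -0.3404, 0.0778]
ee_rot: [[-0.993, 0.122, -0.003], [0.122, 0.993, 0.002], [0.004, 0.001, -1.0]]
wrist_force: [-0.7, 0.2, 0.7]
gripper_width: 0.168
gripper_force: 0.0
```

Run:
```python
from h import *
p,d=r.capture("side"); cv2.imwrite("pics/s1.png",cv2.resize(p[60:240,250:490,::-1],None,fx=3,fy=3)); tops("side",p,d)
p,d=r.capture("top"); cv2.imwrite("pics/t1.png",p[...,::-1]);tops("top",p,d)
print(r.sense()["gripper_width"],r.sense()["gripper_force"],r.sense()["tcp_pos"])
```

```text
side [397  99] 116 zt 0.273 top mean [ 0.433  -0.3695  0.279 ] circ [ 0.4346 -0.3685] 0.0173
side [341 156] 378 zt 0.078 top mean [ 0.595  -0.3725  0.0772] circ [ 0.5956 -0.3731] 0.0225
side [267 162] 783 zt 0.139 top mean [ 0.697  -0.0775  0.1389] circ [ 0.697 -0.082] 0.0212
side [372 166] 399 zt 0.078 top mean [ 0.4673 -0.3338  0.0765] circ [ 0.4686 -0.3375] 0.0204
side [249 221] 706 zt 0.079 top mean [0.6042 0.1496 0.0775] circ [0.6035 0.1479] 0.0213
top [325 140] 473 zt 0.144 top mean [ 0.7025 -0.0814  0.1417] circ [ 0.7028 -0.0818] 0.0201
top [245 176] 361 zt 0.083 top mean [0.6097 0.1466 0.0803] circ [0.6095 0.1463] 0.0196
top [426 182] 325 zt 0.082 top mean [ 0.5989 -0.3751  0.0799] circ [ 0.5986 -0.3751] 0.02
0.082259012886962 0.0 [ 0.47465677 -0.34207858  0.08173231]
```

View pics/s1.png

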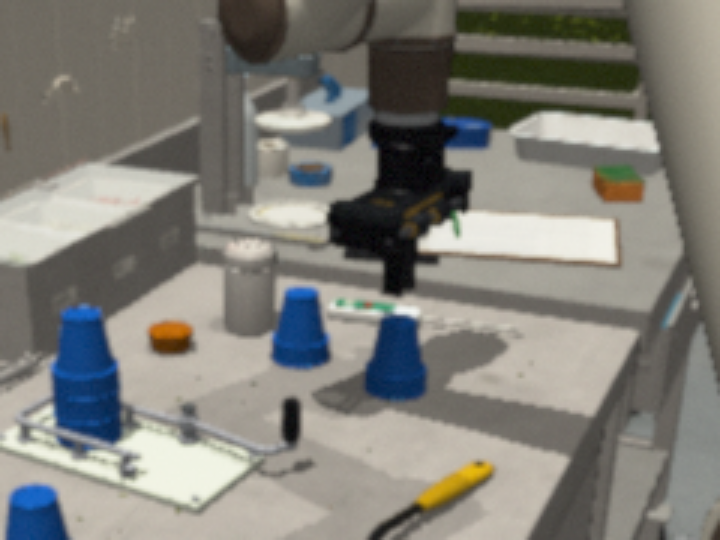

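The crop shows the gripper closed above the cup, which is still standing at crop (397,357). The grip either slipped on the taper or had not built up when I lifted. I'll retry a bit lower and check the grip before lifting.

jog_arm --plan "0 0 0 0 0 0 -1;0 0 0 0 0 0 -1;0 0 0 0 0 0 -1;0.08 0.06 0 0 0 0 -1;0 0 0 0 0 0 -1;0 0 0 0 0 0 -1;0 0 0.6 0 0 0 -1;0 0 0.6 0 0 0 -1;0 0 0.52 0 0 0 -1;0 0 0 0 0 0 1"

```text
time_s: 4.2
tcp_pos: [0.4692, -0.3385, 0.0334]
ee_rot: [[-0.993, 0.122, -0.004], [0.122, 0.993, 0.002], [0.004, 0.001, -1.0]]
wrist_force: [0.2, -0.6, -0.0]
gripper_width: 0.842
gripper_force: 0.0
```

jog_arm --plan "0 0 0 0 0 0 1;0 0 0 0 0 0 1;0 0 0 0 0 0 1;0 0 0 0 0 0 1;0 0 0 0 0 0 1;0 0 0 0 0 0 1;0 0 0 0 0 0 1;0 0 0 0 0 0 1;0 0 0 0 0 0 1;0 0 0 0 0 0 1"

```text
time_s: 5.2
tcp_pos: [0.471, -0.3394, 0.0358]
ee_rot: [[-0.993, 0.121, 0.001], [0.121, 0.993, -0.001], [-0.001, -0.0, -1.0]]
wrist_force: [-0.5, -0.6, 2.4]
gripper_width: 0.455
gripper_force: 29.8
```

jog_arm --plan "0 0 -0.1 0 0 0 1;0 0 -0.2 0 0 0 1;0 0 -0.3 0 0 0 1;0 0 -0.4 0 0 0 1;0 0 -0.5 0 0 0 1;0 0 -0.5 0 0 0 1;0 0 0 0 0 0 1;0 0 0 0 0 0 1;0 0 0 0 0 0 1;0 0 0 0 0 0 1"

```text
time_s: 6.2
tcp_pos: [0.4702, -0.339, 0.0848]
ee_rot: [[-0.993, 0.122, -0.001], [0.122, 0.993, 0.001], [0.001, 0.0, -1.0]]
wrist_force: [0.8, -0.0, -0.6]
gripper_width: 0.454
gripper_force: 29.5
```

Run:
```python
from h import *
p,d=r.capture("side"); cv2.imwrite("pics/s2.png",cv2.resize(p[120:220,320:440,::-1],None,fx=5,fy=5)); tops("side",p,d)
s=r.sense();print(s["gripper_width"],s["gripper_force"],s["tcp_pos"])
```

```text
side [399  99] 103 zt 0.239 top mean [ 0.4329 -0.378   0.2761] circ [ 0.4356 -0.3746] 0.0126
side [373 151] 378 zt 0.126 top mean [ 0.4602 -0.3363  0.1271] circ [ 0.4611 -0.339 ] 0.0222
side [341 156] 376 zt 0.078 top mean [ 0.5957 -0.3732  0.0769] circ [ 0.5934 -0.3761] 0.0221
side [267 162] 782 zt 0.139 top mean [ 0.6966 -0.0777  0.1389] circ [ 0.6966 -0.0808] 0.0222
side [249 221] 700 zt 0.078 top mean [0.6043 0.1496 0.0774] circ [0.6046 0.1486] 0.0212
0.4566463631295231 29.533196029951796 [ 0.47028553 -0.33902782  0.08480241]
```

View pics/s2.png

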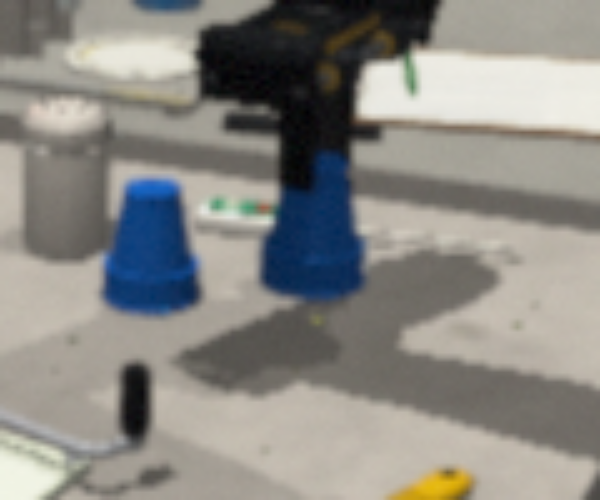

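The crop shows the cup held upright between the fingers, bottom at crop (312,290), clear of the table. The closing line lies across y, as planned.

jog_arm --plan "-0.2 0.5 -0.5 0 0 -0.09 1;-0.4 0.95 -0.52 0 0 0 1;-0.4 0.95 -0.52 0 0 0 1;-0.4 0.95 -0.52 0 0 0 1;-0.4 0.95 -0.52 0 0 0 1;-0.4 0.95 0 0 0 0 1;-0.4 0.95 0 0 0 0 1;-0.4 0.95 0 0 0 0 1;-0.4 0.95 0 0 0 0 1;-0.4 0.95 0 0 0 0 1"

```text
time_s: 7.25
tcp_pos: [0.5907, -0.1229, 0.1508]
ee_rot: [[-0.994, 0.108, 0.001], [0.108, 0.994, -0.0], [-0.001, 0.0, -1.0]]
wrist_force: [0.3, 0.6, -0.1]
gripper_width: 0.455
gripper_force: 29.5
```

jog_arm --plan "-0.4 0.95 0 0 0 0 1;-0.4 0.95 0 0 0 0 1;-0.2 0.5 0 0 0 0 1;0 0 0 0 0 0 1;0 0 0 0 0 0 1;0 0 0 0 0 0 1;0 0 0 0 0 0 1;0 0 0 0 0 0 1;0 0 0 0 0 0 1;0 0 0 0 0 0 1"

```text
time_s: 8.25
tcp_pos: [0.6212, -0.0681, 0.15]
ee_rot: [[-0.994, 0.109, 0.0], [0.109, 0.994, 0.0], [-0.0, 0.0, -1.0]]
wrist_force: [0.4, 0.1, -1.7]
gripper_width: 0.457
gripper_force: 29.5
```

Run:
```python
from h import *
p,d=r.capture("side"); tops("side",p,d); cv2.imwrite("pics/s3.png",cv2.resize(p[130:250,225:365,::-1],None,fx=5,fy=5,interpolation=cv2.INTER_CUBIC))
p,d=r.capture("top"); cv2.imwrite("pics/t3.png",cv2.resize(p[100:250,265:405,::-1],None,fx=4,fy=4,interpolation=cv2.INTER_CUBIC))
s=r.sense();print(s["gripper_width"],s["gripper_force"],s["tcp_pos"])
```

```text
side [374  99] 246 zt 0.038 top mean [ 0.759  -1.4069  0.0357] circ [ 0.7773 -1.3963] 0.1074
side [267 151] 1296 zt 0.184 top mean [ 0.6098 -0.0608  0.1879] circ [ 0.6142 -0.0631] 0.0223
side [341 156] 380 zt 0.078 top mean [ 0.5949 -0.3735  0.077 ] circ [ 0.5947 -0.3777] 0.0227
side [249 221] 714 zt 0.079 top mean [0.6044 0.1495 0.0775] circ [0.6035 0.1472] 0.0212
0.4521633300388002 29.533359515480697 [ 0.62129754 -0.06793003  0.14997403]
```

View pics/s3.png

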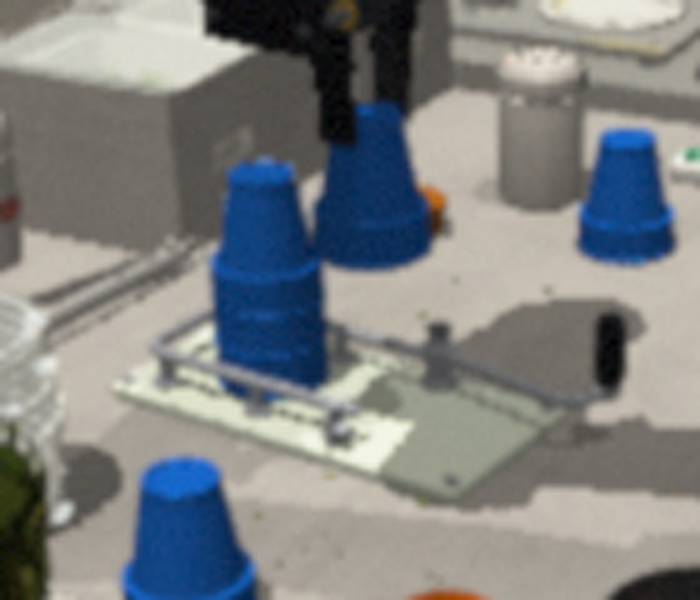

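The side crop shows the held cup upright with its collar at crop (374,240), clear of the lane and just right of the waiting stack. The plate corners are at (113,388), (458,495) and (572,410).

```bash
cat >> h.py <<'E'
def proj(n,P):
    c=r.get_calibration(n); K=np.array(c["mtx"]);E=np.array(c["extrinsics"])
    q=E[:3,:3].T@(np.array(P)-E[:3,3]); return np.array([K[0,0]*q[0]/-q[2]+K[0,2],-K[1,1]*q[1]/-q[2]+K[1,2]])
E
python3 - <<'E'
from h import *
o=lambda x,y:(225+(x+.5)/5-.5,130+(y+.5)/5-.5)
a,R,t,e=fit([(.17,.059),(-.08,.059),(-.08,-.059)],[px("side",*o(*q),.01) for q in[(113,388),(458,496),(573,410)]])
print("side lane",np.degrees(a),t.round(4),(e*1e3).round(1).tolist())
inv=lambda u,v:((u-225+.5)*5-.5,(v-130+.5)*5-.5)
for z in(.114,.127,.14,.194): print(z,"TCP axis in crop",np.round(inv(*proj("side",(.6213,-.068,z))),0))
# waiting stack in the crop: width midlines
p=cv2.imread("pics/s3.png"); m=blue(p[...,::-1])
for y in(130,150,210,220,230,240,300,330,360):
    u=np.flatnonzero(m[y]); g=np.split(u,np.flatnonzero(np.diff(u)>3)+1); print(y,[(int(k[0]),int(k[-1])) for k in g if len(k)>20])
E
```

```text
side lane -5.7845530239997975 [ 0.6056 -0.0692] [[-1.4, 0.3], [1.8, -0.0], [-0.5, -0.3]]
0.114 TCP axis in crop [370. 248.]
0.127 TCP axis in crop [369. 227.]
0.14 TCP axis in crop [368. 205.]
0.194 TCP axis in crop [365. 113.]
130 [(358, 398), (607, 647)]
150 [(332, 403), (600, 652)]
210 [(224, 296), (317, 425), (579, 672)]
220 [(224, 300), (318, 424), (580, 671)]
230 [(223, 303), (318, 425), (582, 667)]
240 [(222, 306), (314, 427), (581, 669)]
300 [(216, 318)]
330 [(217, 322)]
360 [(223, 322)]
```

View pics/t3.png

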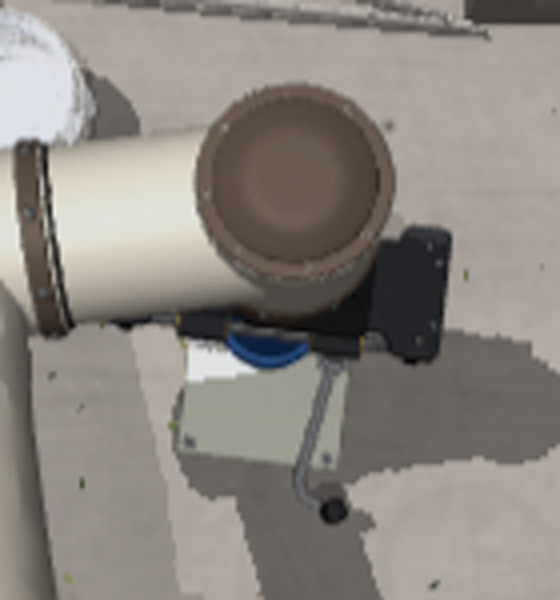

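The top crop shows the collar's front edge near (268,360), the plate front corners near (178,450) and (340,468), and the knob at (334,511). The gripper body's long side lies across the lane.

Run:
```python
from h import *
a=np.radians(-6.26);R=np.array([[np.cos(a),-np.sin(a)],[np.sin(a),np.cos(a)]]);t=np.array([.6116,-.0726])
o=lambda x,y:(265+(x+.5)/4-.5,100+(y+.5)/4-.5)
p=cv2.imread("pics/t3.png"); m=blue(p[...,::-1]); ys,xs=np.nonzero(m)
ys,xs=ys[ys>310],xs[ys>310]
# lower-front boundary: max row per column -> collar bottom outer circle (z~.114..)
c=np.unique(xs); B=np.array([(k,ys[xs==k].max()) for k in c])
P=np.array([(px("top",*o(*b),.114)[:2]-t)@R for b in B])
from scipy.optimize import least_squares
f=least_squares(lambda q:np.hypot(P[:,0]-q[0],P[:,1]-q[1])-.034,[.0,.0],loss="soft_l1",f_scale=.001)
print("cup centre in top-lane frame",f.x.round(4),"rms",np.sqrt(np.mean(f.fun**2)).round(4),len(c))
print("cup world(top)",(R@f.x+t).round(4))
for q in[(178,450),(340,468)]: print(((px("top",*o(*q),.01)[:2]-t)@R).round(4))
# old crop: stack & rails finer by steel profile
```

```text
cup centre in top-lane frame [0.0126 0.0055] rms 0.0003 80
cup world(top) [ 0.6248 -0.0686]
[-0.0785  0.0586]
[-0.0773 -0.0589]
```

jog_arm --plan "0 -0.15 0 0 0 0 1;0 0 0.6 0 0 0 1;0 0 0.7 0 0 0 1;0 0 0.7 0 0 0 1;0 0 0.5 0 0 0 1;0 0 0.4 0 0 0 1;0 0 0.4 0 0 0 1;0 0 0.4 0 0 0 1;0 0 0.3 0 0 0 1;0 0 0 0 0 0 1"

```text
time_s: 9.35
tcp_pos: [0.6201, -0.0716, 0.0486]
ee_rot: [[-0.994, 0.109, -0.002], [0.109, 0.994, -0.0], [0.002, -0.0, -1.0]]
wrist_force: [-0.2, -0.3, -0.2]
gripper_width: 0.454
gripper_force: 29.5
```

Run:
```python
from h import *
s=r.sense();print(s["gripper_width"],s["tcp_pos"],s["wrist_force"])
p,d=r.capture("side"); cv2.imwrite("pics/s4.png",cv2.resize(p[140:250,225:365,::-1],None,fx=5,fy=5,interpolation=cv2.INTER_CUBIC))
```

```text
0.4542499400750549 [ 0.6200901  -0.07158513  0.04864245] [-0.15573807 -0.26171123 -0.22281895]
```

View pics/s4.png

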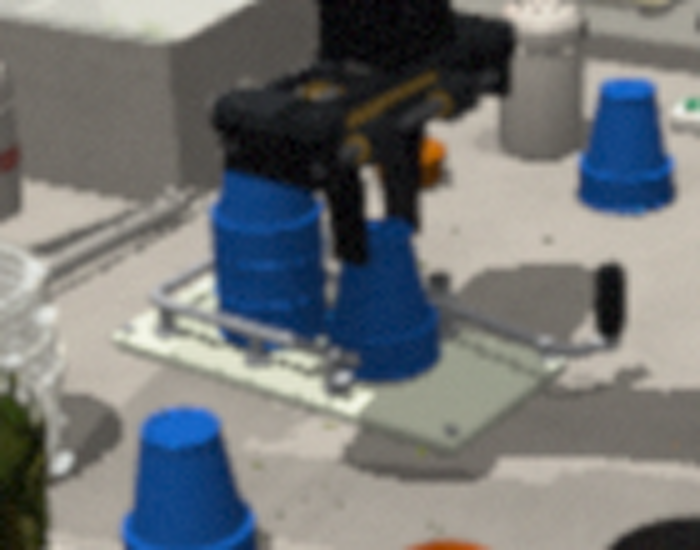

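The cup's collar sits between the rails at about crop (385,355), upright and touching neither rail. I'll set it down and release with a small opening.

jog_arm --plan "0 0 0.11 0 0 0 1;0 0 0 0 0 0 -0.2;0 0 0 0 0 0 -0.2;0 0 0 0 0 0 -0.2;0 0 -0.3 0 0 0 -0.2;0 0 -0.6 0 0 0 -0.2;0 0 -0.9 0 0 0 -0.3;0 0 -0.9 0 0 0 -1;0 0 -0.9 0 0 0 -1;0 0 -0.4 0 0 0 -1"

```text
time_s: 10.4
tcp_pos: [0.6224, -0.0716, 0.1506]
ee_rot: [[-0.994, 0.109, 0.005], [0.109, 0.994, -0.0], [-0.005, 0.001, -1.0]]
wrist_force: [-0.4, -0.5, 0.4]
gripper_width: 0.835
gripper_force: 0.0
```

jog_arm --plan "-0.04 -1 0 0 0 0 -1;-0.04 -1 0 0 0 0 -1;-0.04 -1 0 0 0 0 -1;-0.04 -1 0 0 0 0 -1;-0.04 -1 0 0 0 0 -1;-0.04 -1 0 0 0 0 -1;-0.04 -1 0 0 0 0 -1;-0.04 -1 0 0 0 0 -1;-0.04 -1 0 0 0 0 -1;-0.04 -1 0 0 0 0 -1"

```text
time_s: 11.4
tcp_pos: [0.6032, -0.322, 0.1468]
ee_rot: [[-0.994, 0.109, -0.001], [0.109, 0.994, 0.0], [0.001, 0.0, -1.0]]
wrist_force: [0.9, -0.2, -0.5]
gripper_width: 1.006
gripper_force: 0.0
```

Run:
```python
from h import *
p,d=r.capture("side"); tops("side",p,d)
p,d=r.capture("top"); tops("top",p,d); cv2.imwrite("pics/t5.png",p[...,::-1])
print(r.sense()["tcp_pos"])
```

```text
side [374  99] 246 zt 0.038 top mean [ 0.7602 -1.4047  0.0357] circ [ 0.777  -1.3932] 0.1044
side [341 156] 350 zt 0.077 top mean [ 0.594  -0.3716  0.0768] circ [ 0.595  -0.3759] 0.0222
side [267 162] 1306 zt 0.137 top mean [ 0.6967 -0.0765  0.1379] circ [ 0.6993 -0.0807] 0.023
side [249 221] 705 zt 0.079 top mean [0.6042 0.1496 0.0777] circ [0.6069 0.1472] 0.0221
top [325 140] 484 zt 0.144 top mean [ 0.7027 -0.081   0.1416] circ [ 0.7027 -0.0816] 0.0202
top [321 172] 409 zt 0.092 top mean [ 0.6218 -0.0709  0.0899] circ [ 0.6216 -0.0709] 0.0196
top [245 176] 373 zt 0.082 top mean [0.6094 0.1469 0.0797] circ [0.609 0.147] 0.0199
top [427 192] 171 zt 0.081 top mean [ 0.5856 -0.3736  0.08  ] circ [ 0.5882 -0.3739] 0.0152
[ 0.60272327 -0.32375055  0.14640959]
```

jog_arm --plan "0 -1 0 0 0 0 -1;0 -1 0 0 0 0 -1;0 -0.07 0.4 0 0 0 -1;0 0 0.8 0 0 0 -1;0 0 0.8 0 0 0 -1;0 0 0.8 0 0 0 -1;0 0 0.7 0 0 0 -1;0 0 0.5 0 0 0 -1;0 0 0.4 0 0 0 -1;0 0 0 0 0 0 1"

```text
time_s: 12.5
tcp_pos: [0.5971, -0.3717, 0.0354]
ee_rot: [[-0.994, 0.109, -0.003], [0.109, 0.994, 0.001], [0.003, 0.001, -1.0]]
wrist_force: [-0.0, 0.5, 0.9]
gripper_width: 0.964
gripper_force: 0.0
```

jog_arm --plan "0 0 0 0 0 0 1;0 0 0 0 0 0 1;0 0 0 0 0 0 1;0 0 0 0 0 0 1;0 0 0 0 0 0 1;0 0 0 0 0 0 1;0 0 0 0 0 0 1;0 0 0 0 0 0 1;0 0 0 0 0 0 1;0 0 0 0 0 0 1"

```text
time_s: 13.5
tcp_pos: [0.5982, -0.3728, 0.0375]
ee_rot: [[-0.994, 0.109, 0.001], [0.109, 0.994, -0.0], [-0.001, -0.0, -1.0]]
wrist_force: [0.3, -1.0, 1.6]
gripper_width: 0.443
gripper_force: 29.7
```

jog_arm --plan "0 0 -0.2 0 0 0 1;0 0 -0.4 0 0 0 1;0 0 -0.7 0 0 0 1;0.04 0.8 -0.8 0 0 0 1;0.04 1 -0.8 0 0 0 1;0.04 1 -0.8 0 0 0 1;0.04 1 -0.8 0 0 0 1;0.04 1 -0.8 0 0 0 1;0.04 1 -0.3 0 0 0 1;0.04 1 0 0 0 0 1"

```text
time_s: 14.5
tcp_pos: [0.6104, -0.2018, 0.1799]
ee_rot: [[-0.994, 0.109, 0.004], [0.109, 0.994, -0.0], [-0.004, -0.0, -1.0]]
wrist_force: [0.3, -0.7, -1.6]
gripper_width: 0.447
gripper_force: 29.5
```

jog_arm --plan "0.03 1 0 0 0 0 1;0.03 1 0 0 0 0 1;0.03 1 0 0 0 0 1;0.03 1 0 0 0 0 1;0.02 1 0 0 0 0 1;0 0.28 0 0 0 0 1;0 0 0 0 0 0 1;0 0 0 0 0 0 1;0 0 0 0 0 0 1;0 0 0 0 0 0 1"

```text
time_s: 15.5
tcp_pos: [0.6203, -0.0722, 0.1772]
ee_rot: [[-0.994, 0.11, -0.0], [0.11, 0.994, -0.0], [0.0, -0.0, -1.0]]
wrist_force: [0.1, -0.2, -0.1]
gripper_width: 0.444
gripper_force: 29.5
```

```bash
cat >> h.py <<'E'
def held(zb):
    """centre (top camera) of a held cup from its front collar arc, underside at zb"""
    from scipy.optimize import least_squares
    p,d=r.capture("top"); m=blue(p)[150:215,300:360].astype(np.uint8)
    M=cv2.resize(p[150:215,300:360],None,fx=4,fy=4,interpolation=cv2.INTER_CUBIC); m=blue(M); ys,xs=np.nonzero(m)
    c=np.unique(xs); B=[(k,ys[xs==k].max()) for k in c]
    P=np.array([px("top",300+(b[0]+.5)/4-.5,150+(b[1]+.5)/4-.5,zb)[:2] for b in B])
    f=least_squares(lambda q:np.hypot(P[:,0]-q[0],P[:,1]-q[1])-.034,P.mean(0)+[.03,0],loss="soft_l1",f_scale=.001)
    print("held centre(top cam)",f.x.round(4),"rms",np.sqrt(np.mean(f.fun**2)).round(4),len(c)); return p
E
python3 - <<'E'
from h import *
s=r.sense();print(s["gripper_width"],s["tcp_pos"],s["wrist_force"])
p=held(s["tcp_pos"][2]-.0375); cv2.imwrite("pics/t6.png",p[...,::-1])
E
```

```text
0.44354824948052896 [ 0.62028982 -0.07217769  0.17717803] [ 0.08912807 -0.21130489 -0.14787412]
held centre(top cam) [ 0.6123 -0.0678] rms 0.0011 92
```

jog_arm --plan "0 0 0.6 0 0 0 1;0 0 0.7 0 0 0 1;0 0 0.7 0 0 0 1;0 0 0.5 0 0 0 1;0 0 0.4 0 0 0 1;0 0 0.3 0 0 0 1;0 0 0.3 0 0 0 1;0 0 0.25 0 0 0 1;0 0 0.2 0 0 0 1;0 0 0.1 0 0 0 1"

```text
time_s: 16.55
tcp_pos: [0.6204, -0.0712, 0.0756]
ee_rot: [[-0.994, 0.109, -0.0], [0.109, 0.994, -0.0], [0.0, -0.0, -1.0]]
wrist_force: [-0.0, -0.4, -0.3]
gripper_width: 0.442
gripper_force: 29.5
```

Run:
```python
from h import *
s=r.sense();print(s["gripper_width"],s["tcp_pos"],s["wrist_force"],s["moment"])
p,d=r.capture("side"); cv2.imwrite("pics/s7.png",cv2.resize(p[130:250,225:365,::-1],None,fx=5,fy=5,interpolation=cv2.INTER_CUBIC))
```

```text
0.44222198650959377 [ 0.6203717  -0.07120268  0.07557449] [-0.03108564 -0.4188287  -0.28484263] [-0.06714726 -0.04163357 -0.07532816]
```

View pics/s7.png

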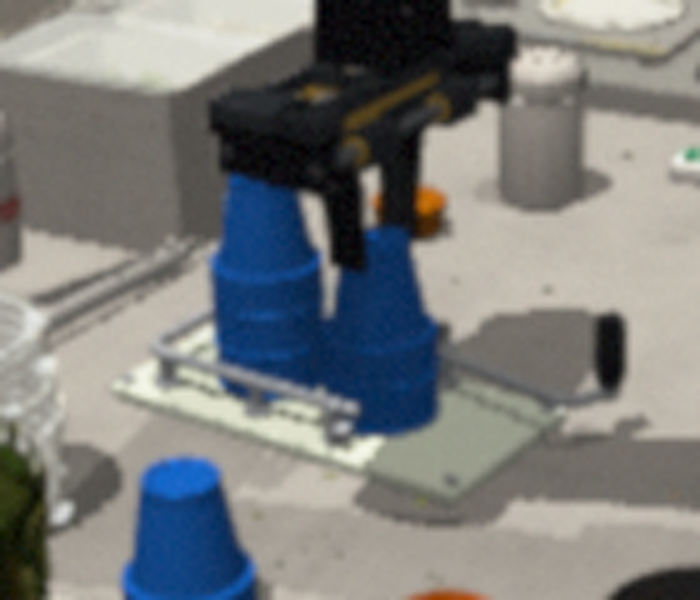

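The second cup is nested: the two collars are stacked at crop (385,365) and (385,400), upright. I'll press lightly, release and fetch the third.

jog_arm --plan "0 0 0.12 0 0 0 1;0 0 0 0 0 0 1;0 0 0 0 0 0 -0.2;0 0 0 0 0 0 -0.2;0 0 0 0 0 0 -0.2;0 0 -0.3 0 0 0 -0.2;0 0 -0.6 0 0 0 -0.2;0 0 -0.8 0 0 0 -1;0 0 -0.8 0 0 0 -1;0 0 -0.5 0 0 0 -1"

```text
time_s: 17.6
tcp_pos: [0.6213, -0.0713, 0.1503]
ee_rot: [[-0.994, 0.109, 0.003], [0.109, 0.994, -0.0], [-0.003, 0.0, -1.0]]
wrist_force: [1.1, -0.3, 0.9]
gripper_width: 0.791
gripper_force: 0.0
```

jog_arm --plan "0.14 0.8 -0.3 0 0 0 -1;0.15 0.9 0 0 0 0 -1;0.15 0.9 0 0 0 0 -1;0.15 0.9 0 0 0 0 -1;0.15 0.9 0 0 0 0 -1;0.15 0.9 0 0 0 0 -1;0.15 0.9 0 0 0 0 -1;0.15 0.9 0 0 0 0 -1;0.15 0.9 0 0 0 0 -1;0.1 0.62 0 0 0 0 -1"

```text
time_s: 18.6
tcp_pos: [0.6079, 0.1483, 0.1555]
ee_rot: [[-0.994, 0.108, -0.0], [0.108, 0.994, 0.0], [0.0, 0.0, -1.0]]
wrist_force: [-0.0, -0.1, -0.1]
gripper_width: 0.999
gripper_force: 0.0
```

Run:
```python
from h import *
p,d=r.capture("top"); tops("top",p,d); 
p,d=r.capture("side"); tops("side",p,d)
print(r.sense()["tcp_pos"])
```

```text
top [325 140] 469 zt 0.144 top mean [ 0.7027 -0.0811  0.1417] circ [ 0.7026 -0.0812] 0.0198
top [321 171] 442 zt 0.118 top mean [ 0.6225 -0.0713  0.1161] circ [ 0.6227 -0.0713] 0.0195
top [245 190] 95 zt 0.082 top mean [0.5918 0.147  0.0834] circ [0.5917 0.1469] 0.007
side [374  99] 245 zt 0.038 top mean [ 0.7587 -1.4039  0.0359] circ [ 0.7767 -1.3929] 0.1059
side [267 162] 1450 zt 0.137 top mean [ 0.6752 -0.0463  0.1497] circ [0.6526 0.0036] 0.1188
side [249 222] 684 zt 0.078 top mean [0.6039 0.1503 0.0774] circ [0.6057 0.1477] 0.0217
[0.60801354 0.14863836 0.15541498]
```

jog_arm --plan "0 -0.06 0.6 0 0 0 -1;0 0 0.8 0 0 0 -1;0 0 0.8 0 0 0 -1;0 0 0.8 0 0 0 -1;0 0 0.7 0 0 0 -1;0 0 0.6 0 0 0 -1;0 0 0.4 0 0 0 -1;0 0 0 0 0 0 1;0 0 0 0 0 0 1;0 0 0 0 0 0 1"

```text
time_s: 19.7
tcp_pos: [0.6088, 0.1456, 0.039]
ee_rot: [[-0.994, 0.109, 0.002], [0.109, 0.994, 0.001], [-0.002, 0.001, -1.0]]
wrist_force: [0.0, 0.2, 0.5]
gripper_width: 0.811
gripper_force: 0.0
```

jog_arm --plan "0 0 0 0 0 0 1;0 0 0 0 0 0 1;0 0 0 0 0 0 1;0 0 0 0 0 0 1;0 0 0 0 0 0 1;0 0 0 0 0 0 1;0 0 0 0 0 0 1;0 0 0 0 0 0 1;0 0 0 0 0 0 1;0 0 0 0 0 0 1"

```text
time_s: 20.7
tcp_pos: [0.6081, 0.1455, 0.0381]
ee_rot: [[-0.994, 0.109, 0.0], [0.109, 0.994, 0.0], [-0.0, 0.0, -1.0]]
wrist_force: [-1.1, 0.9, 1.5]
gripper_width: 0.444
gripper_force: 29.6
```

jog_arm --plan "0 0 -0.2 0 0 0 1;0 0 -0.4 0 0 0 1;0 0 -0.7 0 0 0 1;0 0 -0.9 0 0 0 1;-0.1 -0.5 -0.9 0 0 0 1;-0.15 -0.8 -0.9 0 0 0 1;-0.15 -0.9 -0.9 0 0 0 1;-0.15 -0.9 -0.9 0 0 0 1;-0.15 -0.9 -0.4 0 0 0 1;-0.15 -0.9 0 0 0 0 1"

```text
time_s: 21.7
tcp_pos: [0.6169, 0.0204, 0.1963]
ee_rot: [[-0.994, 0.109, 0.005], [0.109, 0.994, 0.001], [-0.005, 0.001, -1.0]]
wrist_force: [0.5, -0.7, -1.1]
gripper_width: 0.446
gripper_force: 29.4
```

jog_arm --plan "-0.15 -0.9 0 0 0 0 1;-0.15 -0.9 0 0 0 0 1;-0.15 -0.9 0 0 0 0 1;-0.15 -0.6 0 0 0 0 1;-0.1 -0.3 0 0 0 0 1;-0.07 -0.06 0 0 0 0 1;0 0 0 0 0 0 1;0 0 0 0 0 0 1;0 0 0 0 0 0 1;0 0 0 0 0 0 1"

```text
time_s: 22.7
tcp_pos: [0.6249, -0.0711, 0.193]
ee_rot: [[-0.994, 0.108, -0.0], [0.108, 0.994, 0.0], [0.0, -0.0, -1.0]]
wrist_force: [-0.9, -0.1, 0.3]
gripper_width: 0.444
gripper_force: 29.4
```

jog_arm --plan "0.14 0 0 0 0 0 1;0 0 0.6 0 0 0 1;0 0 0.7 0 0 0 1;0 0 0.6 0 0 0 1;0 0 0.5 0 0 0 1;0 0 0.4 0 0 0 1;0 0 0.3 0 0 0 1;0 0 0.3 0 0 0 1;0 0 0.25 0 0 0 1;0 0 0.12 0 0 0 1"

```text
time_s: 23.7
tcp_pos: [0.6223, -0.0716, 0.0998]
ee_rot: [[-0.994, 0.108, 0.002], [0.108, 0.994, -0.001], [-0.002, -0.001, -1.0]]
wrist_force: [-2.8, 0.6, 10.9]
gripper_width: 0.446
gripper_force: 30.3
```

Run:
```python
from h import *
s=r.sense();print(s["gripper_width"],s["tcp_pos"],s["wrist_force"],s["moment"])
p,d=r.capture("side"); cv2.imwrite("pics/s8.png",cv2.resize(p[130:250,225:365,::-1],None,fx=5,fy=5,interpolation=cv2.INTER_CUBIC))
```

```text
0.44641102657084 [ 0.62233645 -0.07158193  0.09977588] [-2.83287909  0.64668276 10.87461749] [0.28931746 0.64018533 0.03101922]
```

View pics/s8.png

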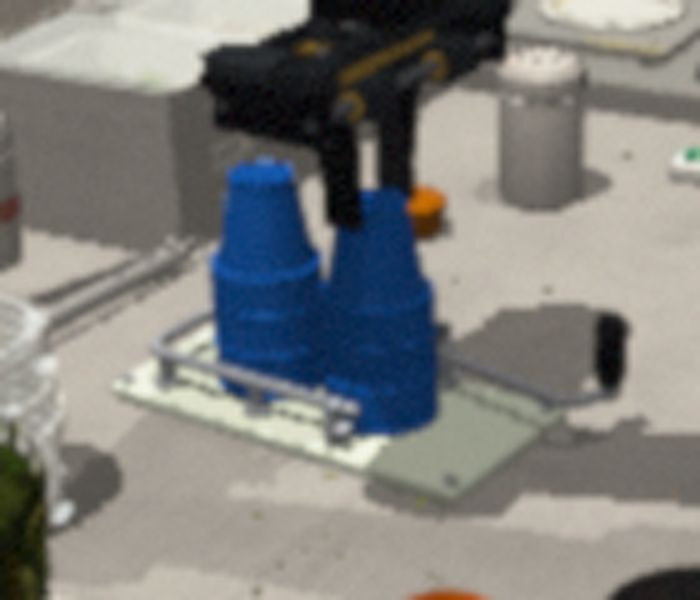

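The third cup is nested: three collars in line at about crop (380,300–410), top level with the waiting stack, and a light 11 N seating force. I'll release, regrip without preload, then slide up the lane.

jog_arm --plan "0 0 0 0 0 0 -0.2;0 0 0 0 0 0 -0.2;0 0 -0.1 0 0 0 -0.2;0 0 0 0 0 0 1;0 0 0 0 0 0 1;0 0 0 0 0 0 1;0 0 0 0 0 0 1;0 0 0 0 0 0 1;0 0 0 0 0 0 1;0 0 0 0 0 0 1"

```text
time_s: 24.75
tcp_pos: [0.6214, -0.0713, 0.1011]
ee_rot: [[-0.994, 0.109, -0.0], [0.109, 0.994, 0.0], [0.0, 0.0, -1.0]]
wrist_force: [0.3, -0.8, -0.1]
gripper_width: 0.44
gripper_force: 29.5
```

jog_arm --plan "-0.1 0 0 0 0 0 1;-0.15 0 0 0 0 0 1;-0.15 0 0 0 0 0 1;-0.15 0 0 0 0 0 1;-0.15 0 0 0 0 0 1;-0.15 0 0 0 0 0 1;-0.15 0 0 0 0 0 1;-0.1 0 0 0 0 0 1;0 0 0 0 0 0 1;0 0 0 0 0 0 1"

```text
time_s: 25.75
tcp_pos: [0.6505, -0.0754, 0.1044]
ee_rot: [[-0.994, 0.108, 0.004], [0.108, 0.994, -0.002], [-0.004, -0.002, -1.0]]
wrist_force: [-2.6, -1.7, 9.5]
gripper_width: 0.442
gripper_force: 30.6
```

Run:
```python
from h import *
s=r.sense();print(s["gripper_width"],s["tcp_pos"],s["wrist_force"],s["moment"])
p,d=r.capture("side"); tops("side",p,d)
```

```text
0.44184169758175407 [ 0.65047243 -0.07538989  0.1044434 ] [-2.58089749 -1.73301599  9.45088929] [-0.50279142  0.85650276 -0.00744622]
side [374  99] 246 zt 0.038 top mean [ 0.7611 -1.4038  0.0358] circ [ 0.7799 -1.4027] 0.106
side [266 161] 1584 zt 0.141 top mean [ 0.6722 -0.0732  0.1409] circ [ 0.673  -0.0775] 0.0509
```

Dragging by the top cup raised the wrist 3 mm, so the cup is wedging on the taper. I'll release and push low on the bottom collar with closed, tilted fingers instead.

jog_arm --plan "0 0 0 0 0 0 -0.2;0 0 0 0 0 0 -0.2;0 0 0 0 0 0 -0.2;0 0 -0.3 0 0 0 -0.2;0 0 -0.8 0 0 0 -0.2;0 0 -0.9 0 0 0 -0.2;0 0 -0.8 0 0 0 0.5;0 0 -0.4 0 0 0 1;0.4 0 0 0 0 0 1;0.7 0 0 0 0 0 1"

```text
time_s: 26.8
tcp_pos: [0.6206, -0.0711, 0.1798]
ee_rot: [[-0.994, 0.109, -0.002], [0.109, 0.994, 0.0], [0.002, 0.0, -1.0]]
wrist_force: [-0.5, -0.5, 0.3]
gripper_width: 0.322
gripper_force: 0.0
```

jog_arm --plan "0.9 0 0 0 0 0 1;0.9 0 0 0 0 0 1;0 0 0 0 -1 0 1;0 0 0 0 -1 0 1;0 0 0 0 -1 0 1;0 0 0 0 -1 0 1;0 0 0 0 0 0 1;0 0 0 0 0 0 1;0 0 0 0 0 0 1;0 0 0 0 0 0 1"

```text
time_s: 27.8
tcp_pos: [0.5846, -0.0815, 0.1871]
ee_rot: [[-0.873, 0.131, 0.469], [0.104, 0.991, -0.082], [-0.476, -0.023, -0.879]]
wrist_force: [0.2, -0.5, 0.6]
gripper_width: 0.004
gripper_force: 0.0
```

Run:
```python
from h import *
s=r.sense();print(s["gripper_width"],s["tcp_pos"],s["wrist_force"],np.round(s["ee_rot"],3).tolist())
p,d=r.capture("side"); tops("side",p,d)
p,d=r.capture("top"); tops("top",p,d)
W=cloud("top",d); k=W[222:234,340:356].reshape(-1,3); k=k[k[:,2]>.06]; print("knob",k.mean(0) if len(k) else k)
```

```text
0.0038223902210107355 [ 0.58457523 -0.0814914   0.18713958] [ 0.23186843 -0.49853379  0.57420098] [[-0.873, 0.131, 0.469], [0.104, 0.991, -0.082], [-0.476, -0.023, -0.879]]
side [400 100] 75 zt 0.389 top mean [0.2898 0.0938 0.3925] circ [0.2902 0.0936] 0.0056
side [267 161] 1653 zt 0.139 top mean [ 0.656  -0.0723  0.1388] circ [ 0.6575 -0.0739] 0.0605
top [325 140] 491 zt 0.144 top mean [ 0.7024 -0.081   0.1418] circ [ 0.7023 -0.0816] 0.0204
top [321 169] 409 zt 0.145 top mean [ 0.6202 -0.0704  0.1468] circ [ 0.6056 -0.0631] 0.0369
knob [ 0.48877157 -0.0922945   0.41464249]
```

Run:
```python
from h import *
p,d=r.capture("top"); W=cloud("top",d); m=blue(p)&(d>0); m[:, :315]=0; m[:,360:]=0
w=W[m]; print(len(w)); 
for lo,hi in((.137,.147),(.12,.137),(.08,.12),(.03,.08),(.15,1)):
    q=w[(w[:,2]>lo)&(w[:,2]<hi)]; a=q[q[:,0]>.665]; b=q[q[:,0]<=.665]; print(lo,hi,[ (len(k),k.min(0).round(4).tolist(),k.max(0).round(4).tolist(),k.mean(0).round(4).tolist()) for k in(a,b) if len(k)])
p,d=r.capture("side"); W=cloud("side",d); m=blue(p)&(d>0); m[:,:260]=0;m[:,330:]=0;m[215:]=0
w=W[m]
q=w[(w[:,2]>.132)&(w[:,2]<.147)]; print(sorted(np.round(q[:,0],3)))
```

```text
898
0.137 0.147 [(182, [0.6831, -0.1011, 0.137], [0.7221, -0.0618, 0.1468], [0.7023, -0.0809, 0.1417]), (182, [0.6015, -0.0886, 0.1372], [0.6403, -0.0521, 0.1465], [0.6215, -0.0705, 0.1417])]
0.12 0.137 [(49, [0.6805, -0.1017, 0.1201], [0.7187, -0.0595, 0.137], [0.6901, -0.0784, 0.1289]), (44, [0.6002, -0.092, 0.1202], [0.6429, -0.0497, 0.1361], [0.6151, -0.0673, 0.129])]
0.08 0.12 [(197, [0.6701, -0.1123, 0.0805], [0.7349, -0.0492, 0.1195], [0.6914, -0.0772, 0.0956]), (170, [0.5933, -0.1019, 0.0828], [0.6545, -0.0391, 0.1198], [0.6191, -0.0659, 0.0949])]
0.03 0.08 [(52, [0.6692, -0.1135, 0.0308], [0.6944, -0.0497, 0.08], [0.6768, -0.0791, 0.058]), (9, [0.5963, -0.1033, 0.0605], [0.6138, -0.0393, 0.0786], [0.6043, -0.0606, 0.0684])]
0.15 1 [(5, [0.5685, -0.0804, 0.2235], [0.5772, -0.0509, 0.3047], [0.5714, -0.0617, 0.2863])]
[np.float64(0.598), np.float64(0.599), np.float64(0.599), np.float64(0.599), np.float64(0.6), np.float64(0.6), np.float64(0.601), np.float64(0.601), np.float64(0.601), np.float64(0.602), np.float64(0.602), np.float64(0.602), np.float64(0.602), np.float64(0.603), 
[... 2469 characters left out ...]
99), np.float64(0.699), np.float64(0.7), np.float64(0.7), np.float64(0.701), np.float64(0.701), np.float64(0.701), np.float64(0.702), np.float64(0.702), np.float64(0.702), np.float64(0.704), np.float64(0.704), np.float64(0.704), np.float64(0.704), np.float64(0.704), np.float64(0.705), np.float64(0.705), np.float64(0.706), np.float64(0.706), np.float64(0.706), np.float64(0.707), np.float64(0.708), np.float64(0.709), np.float64(0.709), np.float64(0.709), np.float64(0.71), np.float64(0.71), np.float64(0.71), np.float64(0.711), np.float64(0.711), np.float64(0.711), np.float64(0.711), np.float64(0.713), np.float64(0.713), np.float64(0.714), np.float64(0.715), np.float64(0.716), np.float64(0.717)]
```

The new stack is still nested (top at z 0.142), upright at x≈0.6215 and unmoved, so the drag had only tipped it and it settled back. Next: straighten the tool, then descend behind the stack.

jog_arm --plan "0 0.2 0 -0.19 0.3 0 1;0.2 0.2 -0.1 0 0.45 0 1;0.33 0.16 -0.11 0 0 0 1;0.2 0 0.5 0 0 0 1;0.3 0 0.75 0 0 0 1;0.3 0 0.75 0 0 0 1;0.3 0 0.75 0 0 0 1;0.2 0 0.5 0 0 0 1;0 0 0 0 0 0 1;0 0 0 0 0 0 1"

```text
time_s: 29.0
tcp_pos: [0.5702, -0.0665, 0.0978]
ee_rot: [[-0.919, 0.118, 0.377], [0.109, 0.993, -0.046], [-0.379, -0.001, -0.925]]
wrist_force: [-0.4, -0.6, -0.8]
gripper_width: 0.006
gripper_force: 0.0
```

jog_arm --plan "0.2 0 0.5 0 0 0 1;0.25 0 0.6 0 0 0 1;0.25 0 0.6 0 0 0 1;0.2 0 0.5 0 0 0 1;0.12 0 0.3 0 0 0 1;0.08 0 0.18 0 0 0 1;0 0 0 0 0 0 1;0 0 0 0 0 0 1;0 0 0 0 0 0 1;0 0 0 0 0 0 1"

```text
time_s: 30.0
tcp_pos: [0.575, -0.0692, 0.0456]
ee_rot: [[-0.931, 0.114, 0.345], [0.111, 0.993, -0.03], [-0.347, 0.01, -0.938]]
wrist_force: [-0.9, 0.0, 0.1]
gripper_width: -0.004
gripper_force: 0.0
```

```bash
cat >> h.py <<'E'
def stacks():
    a=np.radians(-6.26);R=np.array([[np.cos(a),-np.sin(a)],[np.sin(a),np.cos(a)]]);t=np.array([.6116,-.0726])
    p,d=r.capture("top"); W=cloud("top",d); w=W[blue(p)&(d>0)]; w=w[(abs(w[:,2]-.142)<.006)&(abs(w[:,1]+.08)<.06)]
    s=w[:,0]; from scipy.cluster.vq import kmeans2
    c,l=kmeans2(w[:,:2],np.array([[.71,-.08],[.63,-.07]]),minit="matrix")
    for i in(0,1): q=w[l==i]; print("stack",i,len(q),"world",q.mean(0).round(4),"lane mm",(((q[:,:2].mean(0)-t)@R)*1e3).round(1))
    return p
E
python3 - <<'E'
from h import *
stacks(); s=r.sense(); print(s["tcp_pos"],s["wrist_force"])
E
```

```text
stack 0 182 world [ 0.7023 -0.0813  0.1415] lane mm [91.2  1.2]
stack 1 183 world [ 0.6216 -0.0706  0.1416] lane mm [9.7 3.1]
[ 0.57497743 -0.0692605   0.04550911] [ 0.05773692  1.23738619 -0.58065706]
```

Run:
```python
from station import r
print(r.sense()["joints"])
```

```text
[   9.55372089   17.50006843  -45.07375721   32.91231487   -9.19756162
 -137.92327274]
```

Joint 5 is at its limit (-9.2°), so the tip stays near z≈0.045. That still pushes on the second collar, well below the tipping height, so I'll push slowly and check.

jog_arm --plan "-0.1 0.08 0.06 0 0 0 1;-0.1 0 0.06 0 0 0 1;-0.1 0 0.08 0 0 0 1;-0.1 0 0.08 0 0 0 1;-0.1 0 0.08 0 0 0 1;-0.1 0 0.08 0 0 0 1;-0.1 0 0.08 0 0 0 1;-0.1 0 0.08 0 0 0 1;-0.1 0 0.08 0 0 0 1;0 0 0 0 0 0 1"

```text
time_s: 31.05
tcp_pos: [0.6022, -0.0703, 0.0369]
ee_rot: [[-0.932, 0.114, 0.345], [0.111, 0.993, -0.03], [-0.346, 0.01, -0.938]]
wrist_force: [-1.6, -0.1, 0.6]
gripper_width: 0.005
gripper_force: 0.6
```

Run:
```python
from h import *
stacks(); s=r.sense(); print(s["tcp_pos"],s["wrist_force"],s["joints"])
```

```text
stack 0 184 world [ 0.7024 -0.081   0.1415] lane mm [91.2  1.6]
stack 1 184 world [ 0.6349 -0.0733  0.1425] lane mm [23.3  1.8]
[ 0.60216525 -0.07024839  0.03690239] [0.13744439 0.66413709 0.03208505] [   9.48676946   20.51446166  -41.00329191   29.46815349  -10.11029737
 -134.38227804]
```

jog_arm --plan "-0.08 0 0.03 0 0 0 1;-0.08 0 0.03 0 0 0 1;-0.08 0 0.03 0 0 0 1;-0.08 0 0.03 0 0 0 1;-0.08 0 0.03 0 0 0 1;-0.08 0 0.03 0 0 0 1;-0.08 0 0.03 0 0 0 1;-0.08 0 0.03 0 0 0 1;-0.08 0 0.03 0 0 0 1;0 0 0 0 0 0 1"

```text
time_s: 32.1
tcp_pos: [0.6216, -0.0724, 0.0371]
ee_rot: [[-0.931, 0.114, 0.345], [0.111, 0.993, -0.03], [-0.346, 0.01, -0.938]]
wrist_force: [-3.0, 0.1, -0.7]
gripper_width: 0.006
gripper_force: 1.0
```

Run:
```python
from h import *
stacks(); s=r.sense(); print(s["tcp_pos"],s["wrist_force"])
```

```text
stack 0 177 world [ 0.7215 -0.0847  0.1417] lane mm [110.6  -0. ]
stack 1 192 world [ 0.6537 -0.0767  0.1422] lane mm [42.3  0.5]
[ 0.62154631 -0.07240987  0.03705396] [-2.02944771  0.07596592  0.2321041 ]
```

jog_arm --plan "-0.04 0 0.015 0 0 0 1;-0.04 0 0.015 0 0 0 1;-0.04 0 0.015 0 0 0 1;-0.04 0 0.015 0 0 0 1;-0.03 0 0.01 0 0 0 1;-0.02 0 0.008 0 0 0 1;0 0 0 0 0 0 1;0 0 0 0 0 0 1;0 0 0 0 0 0 1;0 0 0 0 0 0 1"

```text
time_s: 33.15
tcp_pos: [0.6268, -0.0731, 0.0371]
ee_rot: [[-0.932, 0.114, 0.345], [0.111, 0.993, -0.03], [-0.346, 0.01, -0.938]]
wrist_force: [-2.4, -0.0, 0.4]
gripper_width: 0.001
gripper_force: 1.0
```

Run:
```python
from h import *
stacks(); s=r.sense(); print(s["tcp_pos"],s["wrist_force"])
```

```text
stack 0 183 world [ 0.727  -0.0848  0.142 ] lane mm [116.    0.5]
stack 1 183 world [ 0.659  -0.0774  0.1421] lane mm [47.6  0.4]
[ 0.62681991 -0.07307595  0.03705908] [-1.88314605  0.66317184  0.58786101]
```

jog_arm --plan "-0.02 0 0.008 0 0 0 1;-0.02 0 0.008 0 0 0 1;-0.02 0 0.008 0 0 0 1;-0.02 0 0.008 0 0 0 1;0 0 0 0 0 0 1;0 0 0 0 0 0 1;0 0 0 0 0 0 1;0 0 0 0 0 0 1;0 0 0 0 0 0 1;0 0 0 0 0 0 1"

```text
time_s: 34.2
tcp_pos: [0.6282, -0.0735, 0.0367]
ee_rot: [[-0.932, 0.115, 0.344], [0.111, 0.993, -0.03], [-0.345, 0.01, -0.938]]
wrist_force: [-5.2, 0.9, 2.9]
gripper_width: 0.003
gripper_force: 2.5
```

Run:
```python
from h import *
stacks(); s=r.sense(); print(s["tcp_pos"],s["wrist_force"])
```

```text
stack 0 183 world [ 0.7283 -0.0851  0.1421] lane mm [117.4   0.3]
stack 1 184 world [ 0.6589 -0.0774  0.1423] lane mm [47.5  0.3]
[ 0.62821321 -0.07355972  0.03670428] [-4.90758228  1.44257283  1.87022464]
```

Force has risen to 5 N with the waiting stack at its end position: it is against the stop and the new stack is right behind it. I'll retreat and straighten the tool.

jog_arm --plan "0.15 0 -0.06 0 0 0 1;0.3 0 -0.11 0 0 0 1;0.3 0 -0.11 0 0 0 1;-0.15 0 -0.5 0 0 0 1;-0.25 0 -0.75 0 0 0 1;-0.25 0 -0.75 0 0 0 1;-0.25 0 -0.75 0 0 0 1;-0.25 0 -0.75 0 0 0 1;-0.25 0 -0.75 0 0 0 1;0 0 0 0 0 0 1"

```text
time_s: 35.25
tcp_pos: [0.6086, -0.0711, 0.1536]
ee_rot: [[-0.928, 0.113, 0.355], [0.11, 0.994, -0.029], [-0.356, 0.012, -0.935]]
wrist_force: [0.7, -0.6, 1.0]
gripper_width: 0.005
gripper_force: 0.0
```

jog_arm --plan "0.5 0 -0.2 0 0.5 0 1;0.5 0 -0.2 0 0.6 0 0;0.5 0 -0.1 0 0.7 0 -1;0.5 0 -0.1 0 0.7 0 -1;0.5 0 0 0 0 0 -1;0.5 0 0 0 0 0 -1;0 0 0 0 0 0 -1;0 0 0 0 0 0 -1;0 0 0 0 0 0 -1;0 0 0 0 0 0 -1"

```text
time_s: 36.25
tcp_pos: [0.5283, -0.0629, 0.1517]
ee_rot: [[-0.993, 0.114, 0.006], [0.114, 0.993, 0.01], [-0.005, 0.01, -1.0]]
wrist_force: [1.3, 0.5, 0.4]
gripper_width: 0.74
gripper_force: 0.0
```

Run:
```python
from h import *
p=stacks(); s=r.sense(); print(s["tcp_pos"],np.round(s["ee_rot"],3).tolist(),s["joints"])
p,d=r.capture("top");W=cloud("top",d); k=W[215:240,335:362]; g=p[215:240,335:362].max(-1)<70
k=k[g&(k[...,2]>.06)&(k[...,2]<.085)]; print("knob",len(k),k.mean(0) if len(k) else "")
```

```text
stack 0 181 world [ 0.7274 -0.0851  0.1419] lane mm [116.4   0.2]
stack 1 190 world [ 0.6603 -0.0776  0.1416] lane mm [49.   0.3]
[ 0.52831223 -0.06293014  0.15168814] [[-0.993, 0.114, 0.006], [0.114, 0.993, 0.01], [-0.005, 0.01, -1.0]] [  10.3618793    14.64010263  -15.78138456   -0.56131966  -59.13131056
 -106.63153499]
knob 5 [ 0.49047901 -0.11154698  0.07330868]
```

jog_arm --plan "0.37 -0.72 0 0 0 0 -1;0.37 -0.72 0 0 0 0 -1;0.37 -0.73 0 0 0 0 -1;0 0 0.6 0 0 0 -1;0 0 0.8 0 0 0 -1;0 0 0.8 0 0 0 -1;0 0 0.8 0 0 0 -1;0 0 0.7 0 0 0 -1;0 0 0.45 0 0 0 -1;0 0 0 0 0 0 0.5"

```text
time_s: 37.35
tcp_pos: [0.4934, -0.1132, 0.0457]
ee_rot: [[-0.993, 0.115, 0.002], [0.115, 0.993, 0.01], [-0.001, 0.01, -1.0]]
wrist_force: [0.3, 0.0, 0.3]
gripper_width: 0.963
gripper_force: 0.0
```

jog_arm --plan "0 0 0 0 0 0 1;0 0 0 0 0 0 1;0 0 0 0 0 0 1;0 0 0 0 0 0 1;0 0 0 0 0 0 1;0 0 0 0 0 0 1;0 0 0 0 0 0 1;0 0 0 0 0 0 1;0 0 0 0 0 0 1;0 0 0 0 0 0 1"

```text
time_s: 38.35
tcp_pos: [0.4949, -0.1127, 0.0471]
ee_rot: [[-0.993, 0.114, 0.005], [0.114, 0.993, 0.01], [-0.004, 0.01, -1.0]]
wrist_force: [-0.6, -0.1, 0.6]
gripper_width: 0.079
gripper_force: 0.0
```

Run:
```python
from h import *
p,d=r.capture("side"); s=r.sense(); print(s["gripper_width"],s["gripper_force"],s["tcp_pos"])
W=cloud("side",d); m=(p.max(-1)<45)&(W[...,2]>.036)&(W[...,2]<.08)&(W[...,0]>.42)&(W[...,0]<.6)&(W[...,1]<-.03)&(W[...,1]>-.2)
k=W[m]; v,u=np.nonzero(m); print(len(k))
for lo in np.arange(.036,.08,.008):
    q=m&(W[...,2]>=lo)&(W[...,2]<lo+.008); vv,uu=np.nonzero(q)
    if len(uu): print(lo.round(3),len(uu),uu.min(),uu.max(),vv.min(),vv.max(),W[q].mean(0).round(4),W[q].min(0).round(3),W[q].max(0).round(3))
print("proj knob",proj("side",(.4949,-.1127,.062)),proj("side",(.4949,-.1127,.047)))
a,b=np.round(proj("side",(.4949,-.1127,.05))).astype(int)
print(p[b-12:b+14:2,a-12:a+13:2].max(-1))
```

```text
0.050279581322205585 0.0 [ 0.49495502 -0.11265994  0.04711131]
49
0.036 6 345 348 205 206 [ 0.491  -0.1067  0.0422] [ 0.487 -0.108  0.041] [ 0.495 -0.105  0.044]
0.044 11 345 348 202 205 [ 0.4911 -0.1082  0.0482] [ 0.486 -0.111  0.045] [ 0.496 -0.106  0.052]
0.052 10 345 348 200 202 [ 0.4918 -0.1073  0.0565] [ 0.487 -0.11   0.054] [ 0.497 -0.104  0.06 ]
0.06 8 345 348 198 199 [ 0.4914 -0.1068  0.064 ] [ 0.488 -0.109  0.062] [ 0.496 -0.105  0.066]
0.068 13 345 348 194 197 [ 0.4924 -0.1087  0.0712] [ 0.486 -0.111  0.068] [ 0.498 -0.105  0.075]
0.076 1 345 345 194 194 [ 0.496  -0.1066  0.0771] [ 0.496 -0.107  0.077] [ 0.496 -0.107  0.077]
proj knob [346.18495643 198.08359193] [346.11293936 202.85745155]
[[201 202 197 162  31  14  15  16  28 144 200 198 197]
 [198 195 196 173  91  31  14  40 143 183 197 195 196]
 [199 195 196 193 194 103  17  29 156 200 198 195 195]
 [197 192 193 198 195  90  16  21 143 198 201 196 196]
 [190 194 193 195 194  92  16  21 145 198 194 195 192]
 [193 193 177 166 181  66  17  21 143 196 192 188 162]
 [191 169 167 168 166  61  15  20 132 180 162 159 115]
 [192 176 167 166 166  69  14  17 121 117  88  93 102]
 [166 165 164 164 162 104  20  25  82  84  85  88  87]
 [104 130 140 138 116 131  81  72 116  95  85  94 112]
 [104  93  92  91  91  83  86  89 106  91 103 112 115]
 [156 164 142 153  95  85  88  85  89 105 112 112 113]
 [122 109 145 121 106  93 108  90  95 108 114 114 113]]
```

Run:
```python
from h import *
p,d=r.capture("side"); s=r.sense(); print(s["gripper_width"],s["gripper_force"])
W=cloud("side",d); g=p.max(-1)<60
for v in range(168,212,2):
    u=np.flatnonzero(g[v,310:390])+310
    print(v,[(int(k[0]),int(k[-1]),W[v,(k[0]+k[-1])//2].round(3).tolist()) for k in np.split(u,np.flatnonzero(np.diff(u)>1)+1) if len(k)>1])
p,d=r.capture("top"); g=p.max(-1)<60; W=cloud("top",d)
for v in range(200,245,3):
    u=np.flatnonzero(g[v,300:400])+300
    print(v,[(int(k[0]),int(k[-1]),W[v,(k[0]+k[-1])//2].round(3).tolist()) for k in np.split(u,np.flatnonzero(np.diff(u)>1)+1) if len(k)>1])
```

```text
0.02944562993193289 0.0
168 [(319, 347, [0.491, -0.017, 0.188]), (352, 357, [0.461, -0.082, 0.17])]
170 [(319, 346, [0.496, -0.022, 0.18]), (353, 356, [0.459, -0.078, 0.166])]
172 [(319, 344, [0.5, -0.025, 0.173]), (346, 349, [0.468, -0.053, 0.168]), (352, 353, [0.463, -0.076, 0.16])]
174 [(319, 352, [0.49, -0.028, 0.168])]
176 [(323, 352, [0.484, -0.027, 0.164])]
178 [(331, 351, [0.471, -0.023, 0.162])]
180 [(339, 351, [0.494, -0.1, 0.123])]
182 [(342, 351, [0.491, -0.101, 0.117])]
184 [(342, 350, [0.492, -0.103, 0.11])]
186 [(342, 350, [0.49, -0.099, 0.106])]
188 [(342, 350, [0.492, -0.103, 0.098])]
190 [(342, 350, [0.492, -0.103, 0.092])]
192 [(344, 348, [0.491, -0.102, 0.086])]
194 [(345, 348, [0.494, -0.108, 0.077])]
196 [(345, 348, [0.495, -0.11, 0.07])]
198 [(345, 349, [0.49, -0.106, 0.066])]
200 [(345, 349, [0.49, -0.107, 0.06])]
202 [(345, 349, [0.489, -0.105, 0.054])]
204 [(345, 349, [0.489, -0.105, 0.048])]
206 [(345, 349, [0.49, -0.108, 0.04])]
208 []
210 []
200 []
203 []
206 []
209 []
212 [(305, 306, [0.518, -0.01, 0.418])]
215 []
218 [(385, 386, [0.517, -0.197, 0.193])]
221 [(383, 390, [0.51, -0.2, 0.19])]
224 [(384, 387, [0.503, -0.197, 0.195])]
227 [(384, 389, [0.495, -0.2, 0.194])]
230 [(383, 389, [0.488, -0.2, 0.192])]
233 [(382, 389, [0.481, -0.197, 0.196])]
236 [(381, 388, [0.473, -0.194, 0.197])]
239 [(379, 388, [0.466, -0.193, 0.191])]
242 [(376, 382, [0.459, -0.183, 0.193]), (384, 388, [0.459, -0.2, 0.193])]
```

The side view numbers show the finger ends at z≈0.089, about 40 mm above the reported TCP, so the fingers shut over the knob's top (z 0.078). I'll open, go 27 mm lower and regrip.

jog_arm --plan "0 0 0 0 0 0 -1;0 0 0 0 0 0 -1;0 0 0 0 0 0 -1;0 0 0 0 0 0 -1;0 0 0 0 0 0 -1;0 0 0.1 0 0 0 -1;0 0 0.25 0 0 0 -0.5;0 0 0.3 0 0 0 -0.2;0 0 0.3 0 0 0 -0.1;0 0 0.13 0 0 0 0.2"

```text
time_s: 39.5
tcp_pos: [0.4943, -0.1124, 0.0188]
ee_rot: [[-0.993, 0.114, 0.003], [0.114, 0.993, 0.01], [-0.002, 0.01, -1.0]]
wrist_force: [-0.2, -0.3, 0.6]
gripper_width: 0.522
gripper_force: 0.0
```

jog_arm --plan "0 0 0 0 0 0 0.5;0 0 0 0 0 0 1;0 0 0 0 0 0 1;0 0 0 0 0 0 1;0 0 0 0 0 0 1;0 0 0 0 0 0 1;0 0 0 0 0 0 1;0 0 0 0 0 0 1;0 0 0 0 0 0 1;0 0 0 0 0 0 1"

```text
time_s: 40.5
tcp_pos: [0.4952, -0.1124, 0.0203]
ee_rot: [[-0.993, 0.114, 0.006], [0.114, 0.993, 0.01], [-0.005, 0.01, -1.0]]
wrist_force: [-1.1, -0.1, 3.3]
gripper_width: 0.197
gripper_force: 30.0
```

Run:
```python
from h import *
p,d=r.capture("side"); s=r.sense(); print(s["gripper_width"],s["gripper_force"],s["tcp_pos"],s["wrist_force"])
W=cloud("side",d); g=p.max(-1)<60
for v in range(184,212,2):
    u=np.flatnonzero(g[v,325:370])+325
    print(v,[(int(k[0]),int(k[-1]),W[v,(k[0]+k[-1])//2].round(3).tolist()) for k in np.split(u,np.flatnonzero(np.diff(u)>1)+1) if len(k)>1])
```

```text
0.19693574929261634 30.007289296581803 [ 0.49516884 -0.11242918  0.02033685] [-1.22300478  0.07371627  3.13473467]
184 [(325, 352, [0.481, -0.026, 0.143])]
186 [(325, 352, [0.481, -0.026, 0.137])]
188 [(333, 352, [0.47, -0.027, 0.133])]
190 [(340, 352, [0.486, -0.09, 0.098])]
192 [(341, 351, [0.487, -0.093, 0.091])]
194 [(341, 351, [0.489, -0.097, 0.083])]
196 [(341, 351, [0.488, -0.096, 0.077])]
198 [(341, 351, [0.488, -0.095, 0.071])]
200 [(341, 348, [0.494, -0.095, 0.064])]
202 [(344, 348, [0.488, -0.095, 0.059])]
204 [(344, 348, [0.492, -0.105, 0.048])]
206 [(345, 349, [0.49, -0.107, 0.041])]
208 []
210 []
```

Knob gripped (17 mm, 30 N). Now I'll swing the gate along its arc.

jog_arm --plan "0 0.31 0 0 0 0 1;0 0.31 0 0 0 0 1;-0.042 0.306 0 0 0 0 1;-0.042 0.306 0 0 0 0 1;-0.086 0.298 0 0 0 0 1;-0.086 0.298 0 0 0 0 1;-0.124 0.284 0 0 0 0 1;-0.124 0.284 0 0 0 0 1;-0.164 0.262 0 0 0 0 1;-0.164 0.262 0 0 0 0 1"

```text
time_s: 41.55
tcp_pos: [0.5235, -0.0418, 0.0202]
ee_rot: [[-0.993, 0.115, 0.003], [0.115, 0.993, 0.01], [-0.002, 0.01, -1.0]]
wrist_force: [-3.0, -2.1, -3.4]
gripper_width: 0.201
gripper_force: 30.0
```

jog_arm --plan "-0.198 0.238 0 0 0 0 1;-0.198 0.238 0 0 0 0 1;-0.23 0.208 0 0 0 0 1;-0.23 0.208 0 0 0 0 1;-0.256 0.174 0 0 0 0 1;-0.256 0.174 0 0 0 0 1;-0.278 0.138 0 0 0 0 1;-0.278 0.138 0 0 0 0 1;-0.22 0.08 0 0 0 0 1;-0.2 0.06 0 0 0 0 1"

```text
time_s: 42.55
tcp_pos: [0.5867, -0.0078, 0.0208]
ee_rot: [[-0.993, 0.115, 0.004], [0.115, 0.993, 0.01], [-0.003, 0.01, -1.0]]
wrist_force: [-3.1, -3.2, -14.4]
gripper_width: 0.196
gripper_force: 30.0
```

Run:
```python
from h import *
s=r.sense(); print(s["gripper_width"],s["gripper_force"],s["tcp_pos"],s["wrist_force"])
a=np.radians(-6.26);R=np.array([[np.cos(a),-np.sin(a)],[np.sin(a),np.cos(a)]])
for o in((-.0012,.0005),(0,0)):
    q=(s["tcp_pos"][:2]-np.array([.6116,-.0726])-o)@R-[0,-.046]; print("rel hinge mm",(q*1e3).round(1),"R",np.hypot(*q),"gate deg",np.degrees(np.arctan2(q[1],q[0]))-104.66)
```

```text
0.19594424129281332 29.974189776694402 [ 0.5867297  -0.00780659  0.02084909] [ -3.13348792  -3.23748982 -14.43535561]
rel hinge mm [-30.5 107.3] R 0.11158940648779726 gate deg 1.2233394295848115
rel hinge mm [-31.8 107.7] R 0.1122883583770641 gate deg 1.784389093292404
```

jog_arm --plan "-0.04 0.01 0.02 0 0 0 1;-0.04 0.01 0.02 0 0 0 1;-0.04 0.01 0 0 0 0 1;-0.02 0 0 0 0 0 1;0 0 0 0 0 0 1;0 0 0 0 0 0 1;0 0 0 0 0 0 1;0 0 0 0 0 0 1;0 0 0 0 0 0 1;0 0 0 0 0 0 1"

```text
time_s: 43.55
tcp_pos: [0.5898, -0.0074, 0.0208]
ee_rot: [[-0.993, 0.114, 0.004], [0.114, 0.993, 0.01], [-0.003, 0.01, -1.0]]
wrist_force: [-4.8, -1.0, -10.2]
gripper_width: 0.196
gripper_force: 30.0
```

Run:
```python
from h import *
s=r.sense(); print(s["gripper_width"],s["gripper_force"],s["tcp_pos"],s["wrist_force"])
```

```text
0.19552870904301853 29.98416619026102 [ 0.58979478 -0.00738045  0.02079285] [ -4.77891302  -0.99898459 -10.17277344]
```

jog_arm --plan "0 0 0 0 0 0 0.2;0 0 0 0 0 0 0;0 0 0 0 0 0 0;0 0 0 0 0 0 0;0 0 -0.3 0 0 0 0;0 0 -0.7 0 0 0 0;0 0 -0.9 0 0 0 0;0 0 -0.9 0 0 0 0;0 0 -0.9 0 0 0 0;0.3 0.3 -0.6 0 0 0 0"

```text
time_s: 44.55
tcp_pos: [0.585, -0.0004, 0.1309]
ee_rot: [[-0.993, 0.115, 0.01], [0.115, 0.993, 0.01], [-0.009, 0.011, -1.0]]
wrist_force: [0.8, 0.4, 0.1]
gripper_width: 0.502
gripper_force: 0.0
```

jog_arm --plan "0.6 0.6 0 0 0 0 0;0.7 0.9 0 0 0 0 0;0.7 0.9 0 0 0 0 0;0.7 0.9 0 0 0 0 0;0.7 0.9 0 0 0 0 0;0.7 0.9 0 0 0 0 0;0.7 0.9 0 0 0 0 0;0.5 0.5 0 0 0 0 0;0 0 0 0 0 0 0;0 0 0 0 0 0 0"

```text
time_s: 45.55
tcp_pos: [0.4701, 0.1767, 0.1297]
ee_rot: [[-0.994, 0.113, 0.006], [0.113, 0.994, 0.01], [-0.005, 0.011, -1.0]]
wrist_force: [0.8, -0.1, 0.5]
gripper_width: 0.498
gripper_force: 0.0
```

Run:
```python
from h import *
p=stacks(); p,d=r.capture("top"); W=cloud("top",d); cv2.imwrite("pics/t9.png",p[...,::-1])
a=np.radians(-6.26);R=np.array([[np.cos(a),-np.sin(a)],[np.sin(a),np.cos(a)]]);t=np.array([.6116,-.0726])
S=(slice(170,215),slice(290,345)); g=(p[S].max(-1)<60)
w=W[S][g]; w=w[(w[:,2]>.05)&(w[:,2]<.1)]; print("knob depth",len(w),w.mean(0).round(4) if len(w) else "")
v,u=np.nonzero(g); print(len(u),u.min()+290,u.max()+290,v.min()+170,v.max()+170)
k=px("top",u.mean()+290,v.mean()+170,.078)[:2]; q=(k-t)@R; print("knob lane",q.round(4),"gate deg",np.degrees(np.arctan2(q[1]+.046,q[0]))-104.66)
p,d=r.capture("side"); tops("side",p,d)
s=r.sense(); print(s["tcp_pos"],s["time_s"],s["wrist_force"])
```

```text
stack 0 180 world [ 0.7274 -0.0849  0.1417] lane mm [116.5   0.4]
stack 1 184 world [ 0.6604 -0.0778  0.1416] lane mm [49.1  0.1]
knob depth 35 [ 0.5958 -0.0208  0.0759]
40 307 344 170 196
knob lane [-0.0165  0.0418] gate deg -4.029299997583379
side [374  99] 246 zt 0.037 top mean [ 0.7639 -1.4042  0.0351] circ [ 0.7813 -1.4021] 0.1085
side [263 160] 102 zt 0.141 top mean [ 0.7235 -0.0823  0.1395] circ [ 0.725 -0.082] 0.0228
side [262 191] 244 zt 0.234 top mean [0.4836 0.2604 0.2347] circ [0.484  0.2604] 0.0287
[0.47063868 0.17584005 0.12935246] 45.7 [-0.00846415 -0.22406943 -0.49065492]
```

Run:
```python
from h import *
p=cv2.imread("pics/t9.png")[...,::-1]
a=np.radians(-6.26);R=np.array([[np.cos(a),-np.sin(a)],[np.sin(a),np.cos(a)]]);t=np.array([.6116,-.0726])
g=np.zeros(p.shape[:2],np.uint8); g[170:215,290:345]=p[170:215,290:345].max(-1)<75
k,l,s,c=cv2.connectedComponentsWithStats(g)
for i in range(1,k):
    if s[i,4]<4: continue
    q=(px("top",*c[i],.077)[:2]-t)@R; print(s[i],c[i].round(1),"lane",(q*1e3).round(1),"deg",round(np.degrees(np.arctan2(q[1]+.046,q[0]))-104.66,2))
print(p[180:206:2,296:350:3].mean(-1).astype(int))
```

```text
[333 170  12   7  51] [338.6 173.2] lane [ 34.1 -11. ] deg -58.89
[339 179   2   4   5] [339.8 180.4] lane [ 14.7 -16.7] deg -41.3
[342 178   2   3   4] [342.2 178.8] lane [ 20.1 -22.8] deg -55.53
[333 180   6   4  12] [335.7 181.9] lane [ 9.2 -5.9] deg -27.55
[307 190   6   7  35] [309.6 192.9] lane [-29.6  61.5] deg 0.75
[[168 167 171 167 166 166 222 138  94 219  89  68  56  82  46  45 146  98]
 [168 168 167 168 169 169 158 135  96 221 222  92  45  37  35 131 148 156]
 [165 167 169 169 167 165 152 140 131 173 189 222 193 186 143 147 147 177]
 [166 167 168 170 166 143 154 129 146 150 161 172 162 160 180 193 209 122]
 [167 167 167 169 156 154 133 149 202 196 134 142 130 136 154 161 167  94]
 [168 167 168 169  63  96 147 221 222 222 222 222 222 202 202 197 107 123]
 [166 163 165 165  36  30 147 222 222 222 222 222 222 222 222 222 200 133]
 [161 160 160 162  30  22 147 181 222 222 222 222 222 222 222 222 222 198]
 [162 165 168 165 107  58 150 150 179 222 222 222 222 222 222 222 222 222]
 [161 163 166 164 164 217 149 150 199 222 222 222 222 222 222 222 222 222]
 [161 161 164 165 164 220 223 203 222 222 222 222 222 222 222 222 222 222]
 [162 165 167 165 160 221 223 223 222 222 222 222 222 222 222 222 222 222]
 [164 165 167 171 165 222 223 223 223 223 222 222 222 222 222 222 222 222]]
```

```bash
python3 -c "
from station import r
print(r.finish_job())"
```

```text
the job is handed in; nothing more can be done
None
```

I handed the job in at about 46 s. By the camera measurements, the three cups are fully nested in the lane, with the waiting stack at the end stop and the new one right behind it. The gate is shut to within about 1°, and all the cups are standing. I did not re-measure the sauce cups, shaker or label roll after moving, though nothing went near them.

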